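# Open the bench press and load the mould

### The arm

A 6-joint arm with a two-finger parallel gripper is mounted at the origin on a cart in front of the work surface, level with it; the furniture and walls round the work are solid. World frame = base frame: x ahead of the robot, y to its left, z up, the work surface at z = 0. Lengths are in mm, angles in rad, forces in N, time in s.
With the tool pointing down it reaches from about 350 to 975 mm from the base axis. Payload 7.1 kg.
Tool frame: the origin (TCP) lies at the very end of the fingers, on their centre line; the grasp point (between the pads) lies 19 mm behind it; z points along the fingers, x is the direction in which the jaws open and shut, and the axes are right-handed (so a half turn about z gives the same grasp; the last joint's range is limited). The gripper opens to 88 mm and grips with 3 to 60 N. Pads are 20 mm wide; open, the fingers measure 115 mm over their backs; the gripper's body (75 mm by 178 mm) begins 61 mm behind the grasp point.
Start: joints at [1.148, 0.423, 1.63, -0, 1.089, -0.019], TCP at [245.54, 574.73, 222.675] pointing down, gripper open.
Joint ranges: [-3, 3], [-0.9, 2.11], [0.09, 2.58], [-1.31, 4.45], [0.11, 2.69], [-2.54, 2.54]. Speed limits (rad/s): [2.39, 2.39, 3.01, 3.14, 3.14, 3.14].

### API

Orientations are given as a rotation vector (axis times angle).
In Python, from workcell import * gives the robot as it stands.
- The arm moves only by the tool arm_command, never from a script. Its argument "increments" is a list of rows, each a list of 2 entries, a list of its own where there are three numbers: the shift along the tool's x, y, z in cm, then the turn about the tool's z in degrees. In form: [[[dx, dy, dz], turn], ...]. A call has 1 to 20 rows; each row shifts and turns the pose as measured when the row begins, along the tool's axes as they then stand; what a row does not reach is not made up. A row lasts 1/10 s, in which the tool goes at most 50 mm and 8.59 degrees, less where a joint would pass 70% of its speed; a pose out of reach is approached as far as the arm can. A call is refused whole if a number of a shift passes 5 or a number of a turn 8.59, either way. A call with a gripper value outside its range is refused whole. "gripper" is the opening, from 0 (shut) to 1 (fully open), set as the call begins (left out, the last holds). The fingers move at their own pace and stop on an object; the grip force is fixed at half the most. Time passes only in rows, so rows that do not move let the fingers close. It gives the time, the measured TCP pose, the force and the opening at its end, in the units of the state.
- get_obs(): the state, without advancing time (a new reading comes with each control period).
- get_image(name): name is "side" or "top" or "wrist"; returns the picture (384x512x3 uint8, red, green, blue); there is no depth.
- camera_params(name): a dict with "K" (3x3 intrinsics, pixels), "rvec" (rotation vector, rad) and "tvec" (3), from world to camera coordinates, as OpenCV has them; the wrist camera has in their place "T_tool_cam" (4x4, takes a point from camera to tool coordinates, whose origin is the TCP and whose axes are the tool frame's). Camera axes: x right, y down, z forward; pixel columns grow to the right and rows downward; lengths in mm; the calibration is good to about 2 mm. A picture is of the moment at which its call begins: read the wrist's pose just before it. camera_params takes no time and is no camera call.
- close_job(): hands the job in, once; it reports no verdict.
The state is a dict: "t": time; "qpos": joint angles; "qvel": joint speeds; "joint_torque": joint torques, N m; "ee_pos": TCP position; "orientation": TCP orientation; "ft_force": force on the tool from outside, world axes, zero at the start; "moment": the same for the moment, N m; "width": finger opening in mm.
Only numpy, scipy, OpenCV 4.12 (cv2) and the standard library are available. Lean on these libraries where they do the work, as an engineer would, in place of code of your own. Each camera call takes 0.05 s, during which the arm holds its last target.

### The job

Without gripping anything, push the counterweighted beam of the press up and back past its balance point so that the beam stays raised by itself, then push the loose wooden mould along the table, between the side guides, until it is fully home against the back stop. Push only: do not take the beam or its grip bar between the fingers, do not lift or tip the mould, leave the two jars and the carrot half where they stand, and finish clear with the beam still up.

Things in the scene. Friction and masses are not known exactly. Their poses are not given: they have to be found in the camera images.
- press: Fixed wood-and-steel bench press on the table. Origin on the table plane straight below the beam's pivot; z up; its +x points from its open front (roughly facing the robot) to its rear, +y left as seen from the front. The bare table is the floor between its side guides. Two steel cheeks, x = -18 to +18 mm, 148 mm high, carry the pivot.
- back_stop (a point): Middle of the lower edge of the back stop's front face, on the table, 35 mm in front of the press's origin; axes as the press. The stop is an upright board 180 mm wide, 55 mm high. From it two side guides, 22 mm high, run 145 mm towards the front, 150 mm apart inside (75 mm either side of this point), then flare outward over 45 mm more.
- pivot (a point): The beam's pivot axis (along the press's y), 120 mm above the press's origin; axes as the press. A 70 mm wide steel counterweight on the beam swings behind it.
- beam (a joint): Angle of the beam, rad: 0 = down at rest (sloping up to the front at 30 degrees above level), grows as its front goes up and back, 0.96 = fully raised at its stop. Falls back down below about 0.5 (balance point), goes on up by itself above that. A push of 2 to 5 N to the rear at the grip bar moves it, if the pusher rises along the bar's arc; a dead level push may jam.
- grip_bar (a point): Centre of the round wooden grip bar across the beam's front end: 26 mm in diameter, 150 mm long along the press's y, 200 mm from the pivot axis; 220 mm above the table when down, 319 mm when raised. Axes as the press when down, turning with the beam. The beam, 30 mm wide, 26 mm thick, runs from it straight to the pivot.
- beam_mid (a point): Centre of the wooden beam, half-way between the pivot axis and the grip bar (100 mm from each), 170 mm above the table when down. x along the beam towards the pivot, y along the press's y; it turns with the beam.
- foot (a point): Centre of the underside of the presser foot, a 56 mm disc on a rod fixed below the beam. With the beam down it is 69 mm in front of the pivot and 48 mm above the table and blocks the mould from going home; with the beam raised it is over 100 mm up, clear of the mould.
- mould: Loose closed wooden mould box, about 0.45 kg, 130 mm along its x, 110 mm along its y, 70 mm high, flat faces; origin at the centre of its underside. It stands in front of the press, partly below the grip bar, its x roughly along the press's x. Fully home, its rear face touches the back stop and its origin is 100 mm in front of the press's origin.
- spice_jar: Bystander: small upright spice jar with a dark lid, 44 mm across, 105 mm high; origin at the centre of its underside.
- green_lid_jar: Bystander: clear jar with a green lid, 69 mm across, 84 mm high; origin at the centre of its underside.
- carrot_half: Bystander: short thick piece of carrot, 45 mm across, 42 mm high; origin at the centre of its underside.
There are look-alikes about, which are no part of the job. Of the things that look like the mould, the middle-sized one is meant.

How it is judged:
By the outcome, as a careful person would: the job done as asked, in the order asked, and still so for the second after the job is handed in, with the robot touching nothing.
It also fails if it takes over 58 s, if anything falls off the work surface, if the arm or the gripper's body presses on something with over 40 N, if the wrist force passes 120 N, or if a joint passes its speed limit or range.

## Working session

There is one attempt and no reset: what is moved stays moved. The work goes in short steps, Python scripts to look and compute and a tool call to move; the robot and the scene stay as the last step left them, time stands still between calls to the robot, and variables do not carry over. Pictures are saved under pics/ and viewed, and the job is handed in when it is done.

Besides the shell and the picture viewer there is one more tool, called after "Request:" as a command line: name --argument value ..., lists and objects as JSON in quotes. arm_command: Moves the arm, as the interface text tells. Its arguments: {"type":"object","properties":{"increments":{"type":"array","items":{"type":"array"}},"gripper":{"type":"number"}},"required":["increments"]}

```bash
mkdir -p pics; ls
python3 - <<'E'
from workcell import *
import cv2
o=get_obs()
print({k:o[k] for k in ['t','ee_pos','orientation','width','ft_force']})
for n in ['side','top','wrist']:
    im=get_image(n); cv2.imwrite(f'pics/{n}0.png',im[:,:,::-1]); print(n,camera_params(n))
E
```

```text
pics
{'t': 0.0, 'ee_pos': array([245.32398116, 574.24265227, 221.92547627]), 'orientation': array([ 2.62107242e+00,  1.73044954e+00, -1.93987714e-03]), 'width': 87.91969750406997, 'ft_force': array([-0.28379747,  0.30880082, -0.61859537])}
side {'K': array([[387.32067414,   0.        , 248.27770705],
       [  0.        , 387.32067414, 186.01490127],
       [  0.        ,   0.        ,   1.        ]]), 'rvec': array([ 2.0414432 , -0.60952048,  0.32644346]), 'tvec': array([-511.86864445,  281.5493687 ,  670.35558057])}
top {'K': array([[445.85207821,   0.        , 250.50881833],
       [  0.        , 445.85207821, 184.15084907],
       [  0.        ,   0.        ,   1.        ]]), 'rvec': array([ 2.17762178, -2.16080987,  0.11060746]), 'tvec': array([ -28.24266473,  616.4234146 , 1115.85124412])}
wrist {'K': array([[345.56148206,   0.        , 257.54200685],
       [  0.        , 345.56148206, 189.89027699],
       [  0.        ,   0.        ,   1.        ]]), 'T_tool_cam': array([[ 9.99999833e-01, -3.00550206e-04,  4.93013058e-04,
         2.04046439e-01],
       [ 1.70574713e-04,  9.69510861e-01,  2.45048284e-01,
        -6.64351378e+01],
       [-5.51630826e-04, -2.45048160e-01,  9.69510750e-01,
        -1.62398825e+02],
       [ 0.00000000e+00,  0.00000000e+00,  0.00000000e+00,
         1.00000000e+00]])}
```

View pics/side0.png

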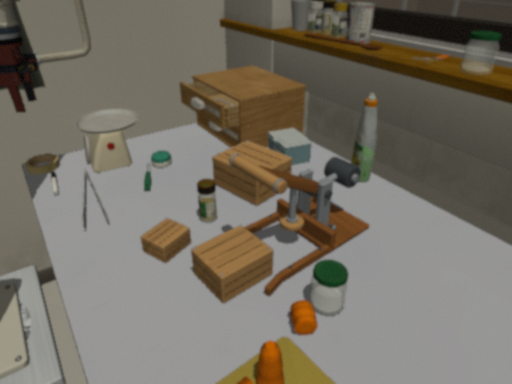

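View pics/top0.png

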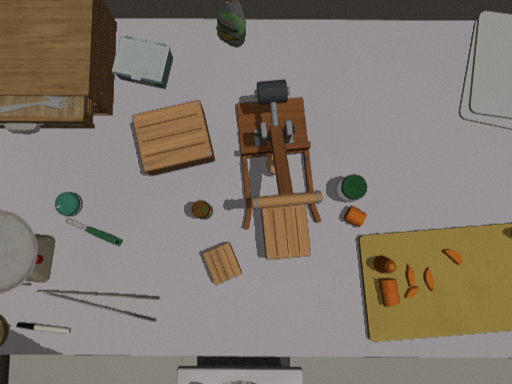

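View pics/wrist0.png

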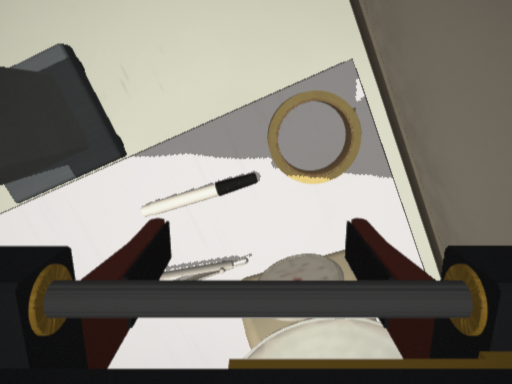

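The side and top views show the press, with its counterweight at top px (272,92) and grip bar at about (287,200). The middle-sized box, at (286,230), is the mould. The large box at (173,137) and the small one at (221,263) are look-alikes. I'll enlarge the press area to measure it.

```bash
cat > h.py <<'E'
from workcell import *
import cv2, numpy as np
from scipy.spatial.transform import Rotation as Rn
def cam(n,obs=None):
    p=camera_params(n)
    if 'rvec' in p:
        R=cv2.Rodrigues(np.array(p['rvec']))[0]; return p['K'],R,np.array(p['tvec'])
    T=p['T_tool_cam']; Rt=Rn.from_rotvec(obs['orientation']).as_matrix()
    Rw=Rt@T[:3,:3]; c=Rt@T[:3,3]+obs['ee_pos']
    return p['K'],Rw.T,-Rw.T@c
def ray(c,uv):
    K,R,t=c; d=R.T@np.linalg.inv(K)@np.array([uv[0],uv[1],1.]); return -R.T@t,d
def onz(c,uv,z):
    o,d=ray(c,uv); return o+d*(z-o[2])/d[2]
def proj(c,P):
    K,R,t=c; q=K@(R@np.array(P,float)+t); return q[:2]/q[2]
E
python3 - <<'E'
import cv2
a=cv2.imread('pics/top0.png')[70:270,190:390]; cv2.imwrite('pics/top0z.png',cv2.resize(a,(600,600),interpolation=2))
a=cv2.imread('pics/side0.png')[130:310,180:400]; cv2.imwrite('pics/side0z.png',cv2.resize(a,(733,600),interpolation=2))
E
```

```text
(no output)
```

View pics/top0z.png

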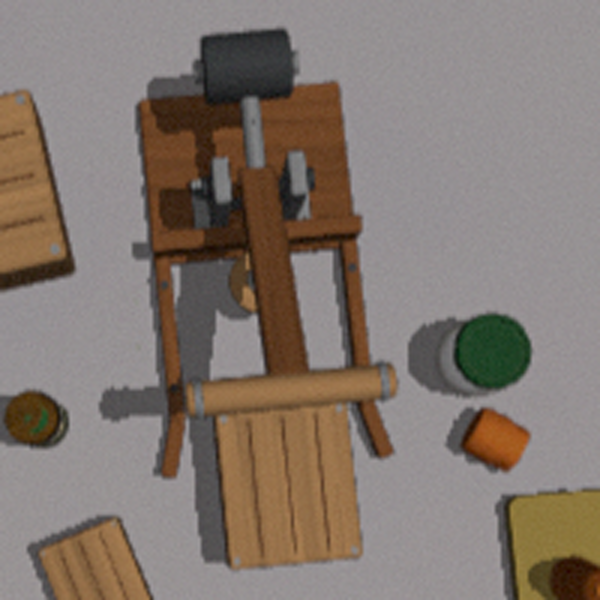

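View pics/side0z.png

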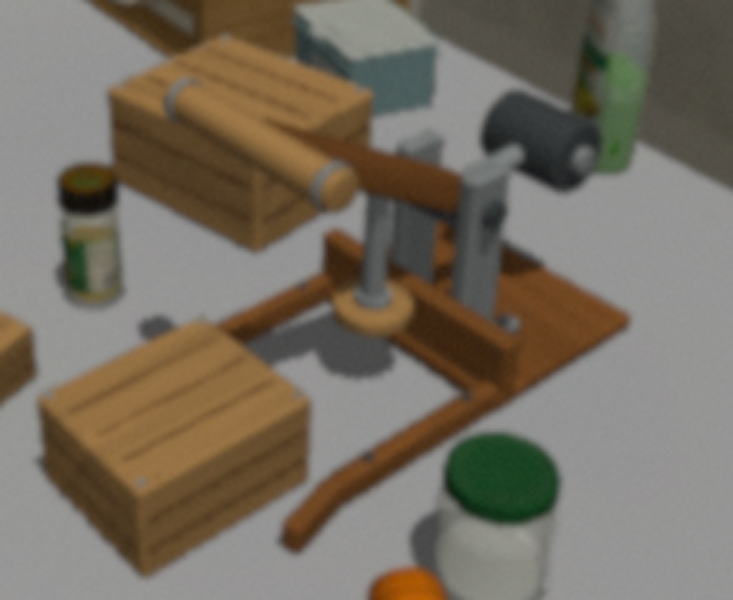

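Run:
```python
from h import *
c=cam('top'); s=cam('side')
T=lambda u,v:(190+u/3,70+v/3); S=lambda u,v:(180+u*.3,130+v*.3)
print('cam',ray(c,(0,0))[0],ray(s,(0,0))[0])
def pr(n,p): print(n,p.round(1))
for n,uv,z in [('barL',(190,399),220),('barR',(397,381),220),('mFL',(230,568),70),('mFR',(362,556),70),('mRL',(218,418),70),('mRR',(347,405),70),
 ('stopL',(155,253),55),('stopR',(362,231),55),('cheekL',(221,185),148),('cheekR',(298,182),148),('gL0',(164,285),22),('gLk',(176,390),22),('gLf',(170,472),22),('gR0',(352,270),22),('gRk',(368,385),22),('gRf',(384,452),22),('baseRL',(140,104),15),('baseRR',(338,84),15),('cwL',(205,67),95),('cwR',(293,62),95),
 ('spice',(35,417),105),('green',(493,350),84),('carrot',(497,438),42)]:
  pr(n,onz(c,T(*uv),z))
for n,uv,z in [('barR',(340,190),220),('barL',(185,98),220),('mFR',(147,485),70),('mFL',(42,402),70),('mRR',(308,402),70),('mRL',(203,322),70),('gRf',(293,530),22)]:
  pr('side '+n,onz(s,S(*uv),z))
```

```text
cam [ 500.08598221  -23.7621908  1172.71004169] [ 204.263549   -641.92834366  580.39690277]
barL [556.9 -29.9 220. ]
barR [ 570.9 -177.6  220. ]
mFL [428.3 -64.4  70. ]
mFR [ 438.8 -172.    70. ]
mRL [550.3 -54.   70. ]
mRR [ 561.9 -160.4   70. ]
stopL [ 6.901e+02 -4.000e-01  5.500e+01]
stopR [ 710.3 -175.6   55. ]
cheekL [728.3 -53.3 148. ]
cheekR [ 731.2 -113.3  148. ]
gL0 [667.6  -7.9  22. ]
gLk [576.4 -19.   22. ]
gLf [506.  -14.5  22. ]
gR0 [ 682.1 -171.2   22. ]
gRk [ 582.  -184.5   22. ]
gRf [ 524.5 -197.8   22. ]
baseRL [830.4  15.   15. ]
baseRR [ 850.  -160.6   15. ]
cwL [839.3 -41.1  95. ]
cwR [ 844.2 -113.9   95. ]
spice [548.4  93.  105. ]
green [ 607.  -278.2   84. ]
carrot [ 536.6 -290.3   42. ]
side barR [ 572.5 -173.6  220. ]
side barL [559.7 -34.1 220. ]
side mFR [ 447.  -170.8   70. ]
side mFL [429.  -74.9  70. ]
side mRR [ 562.  -163.6   70. ]
side mRL [551.5 -61.4  70. ]
side gRf [ 522.3 -205.3   22. ]
```

Measured press origin is about (734,-84) with yaw about 6.5°. The bar centre is at (565,-104). The mould is at about (498,-112) with yaw about 5.3°, nearly on the axis. I'll shut the gripper, rise and turn so that tool y points along press +x.

Request:
arm_command --increments '[[[0,0,-2.5],-7.4],[[0,0,-2.5],-7.4],[[0,0,-2.5],-7.4],[[0,0,-2.5],-7.4],[[0,0,0],0]]' --gripper 0

```text
t: 0.65
ee_pos: [244.7, 573.0, 322.4]
orientation: [2.068, 2.362, -0.012]
ft_force: [0.2, -0.5, 0.6]
width: 51.5
```

Request:
arm_command --increments '[[[-3,1,0],1.1],[[-4.4,1.1,0],0],[[-4.4,1.1,0],0],[[-4.4,1.1,0],0],[[-4.4,1.1,0],0],[[-4.4,1.1,0],0],[[-4.4,1.1,0],0],[[-4.4,1.1,0],0],[[-4.4,1.1,0],0],[[-4.4,1.1,0],0],[[-4.4,1.1,0],0],[[-4.4,1.1,0],0],[[-4.4,1.1,0],0],[[-4.4,1.1,0],0],[[-3,1.1,0],0],[[0,0,0],0]]'

```text
t: 2.25
ee_pos: [466.9, -66.6, 309.0]
orientation: [-2.141, -2.294, 0.037]
ft_force: [-0.1, 0.3, 0.3]
width: 0.9
```

Request:
arm_command --increments '[[[-2.4,2.0,0],-2.5],[[-2.3,2.0,0],0],[[0,0,2.8],0],[[0,0,2.8],0],[[0,0,2.8],0],[[0,0,2.8],0],[[0,0,0],0]]'

```text
t: 2.95
ee_pos: [505.2, -108.9, 186.9]
orientation: [-2.103, -2.317, 0.041]
ft_force: [0.0, 0.3, -0.5]
width: 0.3
```

Run:
```python
from h import *
o=get_obs(); print(o['t'],o['ee_pos'],o['orientation'],o['ft_force'])
for n in ['side','top','wrist']:
    cv2.imwrite(f'pics/{n}1.png',get_image(n)[:,:,::-1])
a=cv2.imread('pics/side1.png'); b=cv2.imread('pics/wrist1.png')
cv2.imwrite('pics/m1.png',cv2.resize(np.hstack([a,b]),(800,300)))
print(proj(cam('side'),o['ee_pos']),proj(cam('top'),o['ee_pos']))
```

```text
2.95 [ 505.17577875 -108.87980488  186.85363942] [-2.10284214 -2.31690998  0.04058836] [ 0.03741526  0.29367142 -0.45758112]
[231.84536241 197.70766167] [288.9640656  227.65130824]
```

View pics/m1.png

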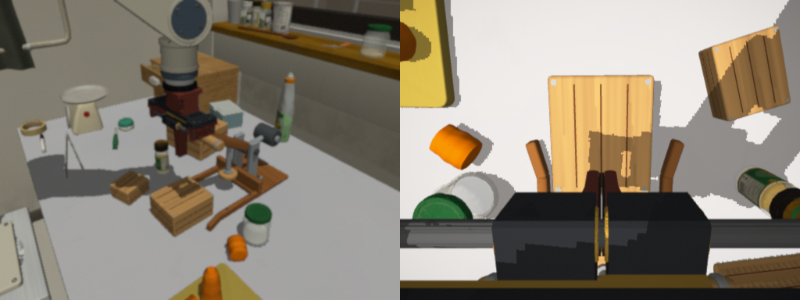

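View pics/side1.png

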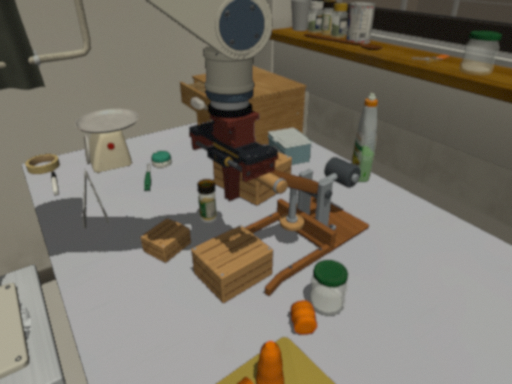

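The shut fingers stand 35–40 mm in front of the bar's centre, with the tip at z 187, below the bar. Next is the approach, starting gently.

Request:
arm_command --increments '[[[0,1.5,0],0],[[0,1.0,0],0],[[0,0.4,-0.3],0],[[0,0.4,-0.4],0],[[0,0.4,-0.5],0],[[0,0.4,-0.5],0]]'

```text
t: 3.7
ee_pos: [550.0, -105.7, 214.3]
orientation: [-2.108, -2.324, 0.038]
ft_force: [-3.3, -0.2, 1.0]
width: 0.1
```

Request:
arm_command --increments '[[[0,0.5,-0.4],0],[[0,0.5,-0.4],0],[[0,0.5,-0.4],0]]'

```text
t: 4.0
ee_pos: [559.4, -104.8, 228.2]
orientation: [-2.102, -2.317, 0.053]
ft_force: [-9.5, -1.9, 6.3]
width: 0.6
```

Run:
```python
from h import *
cv2.imwrite('pics/side2.png',cv2.resize(get_image('side')[100:300,150:400,::-1],(750,600),interpolation=2))
```

```text
(no output)
```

View pics/side2.png

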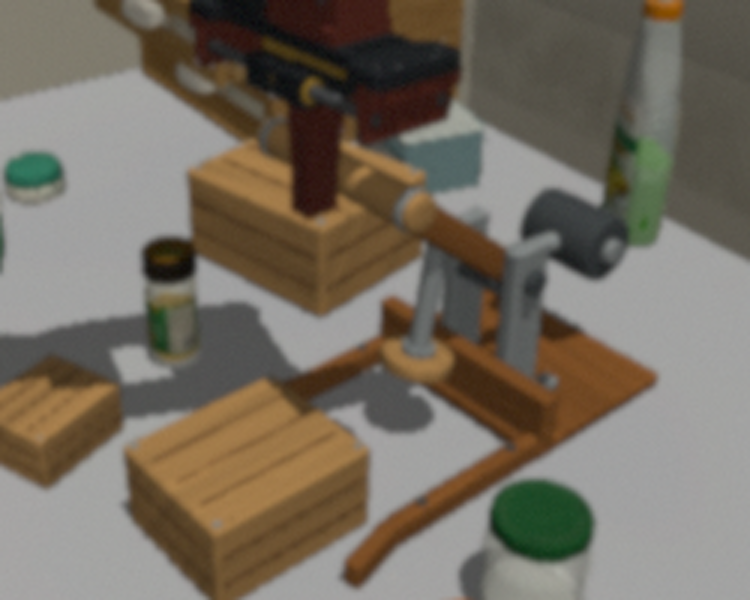

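Request:
arm_command --increments '[[[0,0.8,-0.4],0],[[0,0.8,-0.4],0],[[0,0.8,-0.4],0],[[0,0.8,-0.4],0]]'

```text
t: 4.45
ee_pos: [577.9, -102.9, 248.2]
orientation: [-2.088, -2.299, 0.087]
ft_force: [-2.6, 0.2, 2.3]
width: 0.7
```

Request:
arm_command --increments '[[[0,0.9,-0.3],0],[[0,0.9,-0.3],0],[[0,0.9,-0.3],0],[[0,0.9,-0.3],0]]'

```text
t: 4.85
ee_pos: [617.5, -99.0, 261.3]
orientation: [-2.091, -2.301, 0.083]
ft_force: [-0.4, 0.6, -0.1]
width: 0.6
```

Run:
```python
from h import *
cv2.imwrite('pics/side3.png',cv2.resize(get_image('side')[100:300,150:400,::-1],(750,600),interpolation=2))
```

```text
(no output)
```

View pics/side3.png

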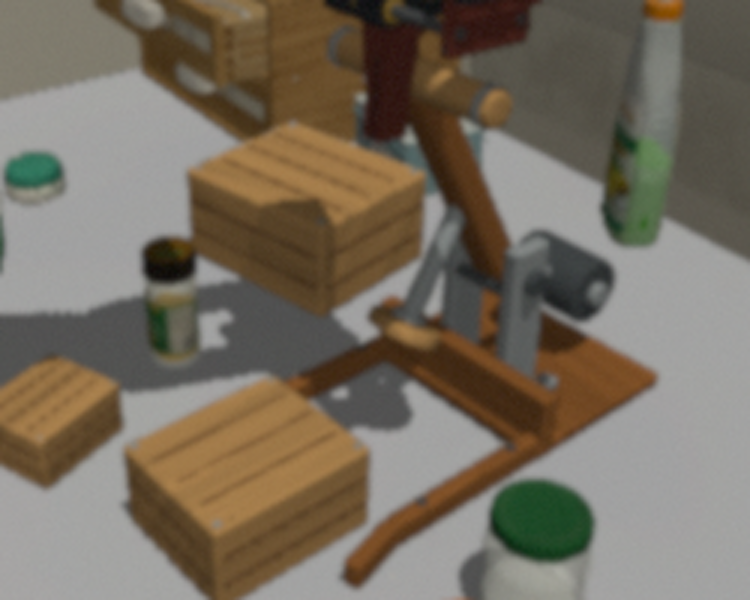

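Request:
arm_command --increments '[[[0,0.7,-0.4],0],[[0,0.7,-0.4],0],[[0,0.7,-0.3],0],[[0,0.5,-0.3],0],[[0,0,0],0],[[0,0,0],0]]'

```text
t: 5.5
ee_pos: [649.1, -95.5, 274.2]
orientation: [-2.091, -2.302, 0.081]
ft_force: [-0.0, -1.0, 0.1]
width: 0.6
```

Run:
```python
from h import *
cv2.imwrite('pics/side4.png',cv2.resize(get_image('side')[80:280,150:400,::-1],(750,600),interpolation=2))
```

```text
(no output)
```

View pics/side4.png

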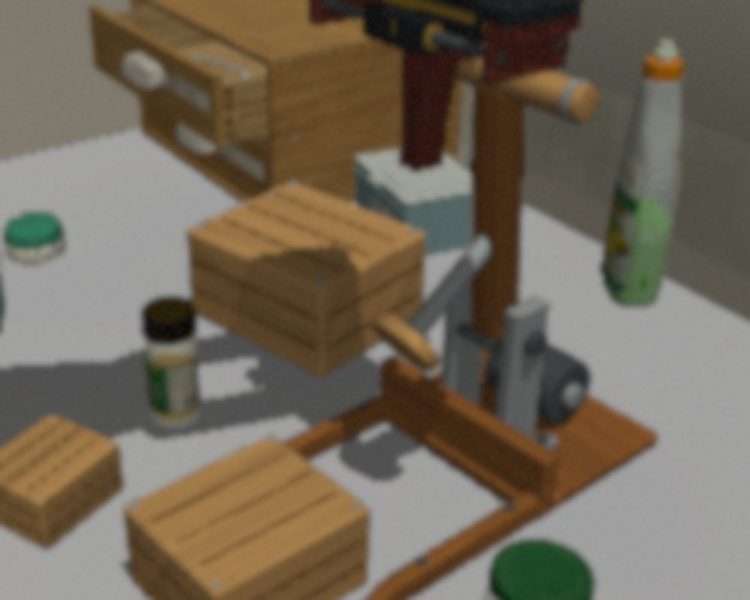

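The beam is at its stop, with the grip bar clear of the finger and the force near zero. I'll back off to the front of the mould at height.

Request:
arm_command --increments '[[[0,-1.0,0],-1],[[0,-2.5,0],0],[[0,-3.5,0],0],[[0,-3.5,0],0],[[0,-3.5,0],0],[[0,-3.5,0],0],[[0,-3.5,0],0],[[0,-2.5,0],0],[[0,-1.0,0],0],[[0,0,0],0]]'

```text
t: 6.55
ee_pos: [388.0, -123.7, 287.2]
orientation: [-2.06, -2.326, 0.084]
ft_force: [0.3, -0.3, -0.7]
width: 0.2
```

Request:
arm_command --increments '[[[0,0,0],0],[[0,0,0],0],[[0,0,0],0],[[0,0,0],0]]' --gripper 0.5

```text
t: 6.95
ee_pos: [391.0, -123.8, 287.4]
orientation: [-2.06, -2.328, 0.082]
ft_force: [1.0, -0.5, 0.2]
width: 29.0
```

Run:
```python
from h import *
o=get_obs(); print(o['t'],o['ee_pos'],o['orientation'],o['ft_force'],o['width'])
print(Rn.from_rotvec(o['orientation']).as_matrix().round(3))
cv2.imwrite('pics/side5.png',get_image('side')[:,:,::-1])
cv2.imwrite('pics/top5.png',get_image('top')[:,:,::-1])
```

```text
6.95 [ 391.0377472  -123.77042999  287.39625799] [-2.05969748 -2.32824718  0.08195364] [ 1.04474526 -0.54107665  0.2296189 ] 29.032136234898214
[[-0.122  0.991 -0.059]
 [ 0.992  0.121 -0.018]
 [-0.011 -0.061 -0.998]]
```

View pics/side5.png

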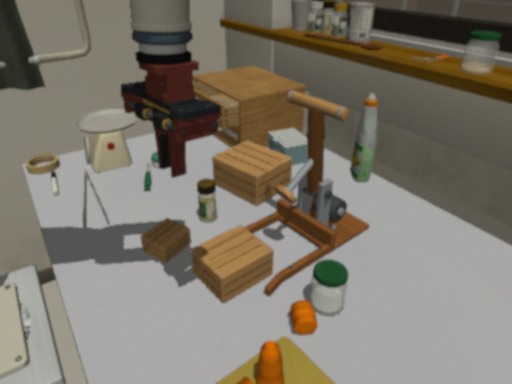

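View pics/top5.png

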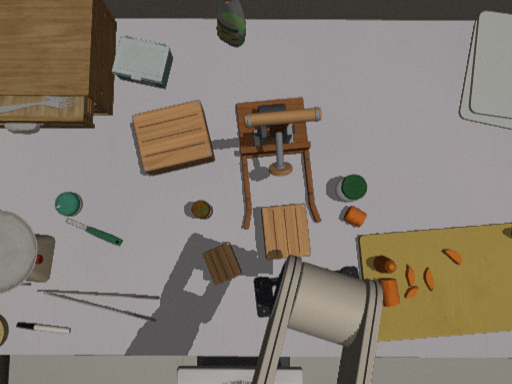

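The beam stays raised with the foot up. The tool leans about 3°, with the tips slightly toward the robot, which is tolerable. Next I descend in front of the mould.

Request:
arm_command --increments '[[[0.1,0.3,3.2],0],[[0.1,0.3,3.2],0],[[0.1,0.3,3.2],0],[[0.1,0.3,3.2],0],[[0.1,0.3,3.2],0],[[0.1,0.3,3.2],0],[[0,0.3,3.0],0],[[0,0,0],0],[[0,0,0],0]]'

```text
t: 7.95
ee_pos: [403.9, -120.1, 58.0]
orientation: [-2.062, -2.334, 0.078]
ft_force: [-0.0, 0.3, 0.1]
width: 43.7
```

Run:
```python
from h import *
o=get_obs(); print(o['t'],o['ee_pos'],o['orientation'],o['ft_force'],o['width'])
print(Rn.from_rotvec(o['orientation']).as_matrix().round(3))
a=get_image('side')[:,:,::-1];b=get_image('wrist')[:,:,::-1]
cv2.imwrite('pics/m6.png',cv2.resize(np.hstack([a,b]),(800,300),interpolation=cv2.INTER_AREA))
cv2.imwrite('pics/side6.png',cv2.resize(a[150:310,100:300],(750,600),interpolation=2))
```

```text
7.95 [ 403.94779257 -120.06964807   58.02342176] [-2.06151914 -2.33407742  0.07823201] [-0.03232878  0.2849453   0.11756449] 43.661186969703294
[[-0.124  0.991 -0.053]
 [ 0.992  0.123 -0.02 ]
 [-0.013 -0.055 -0.998]]
```

View pics/m6.png

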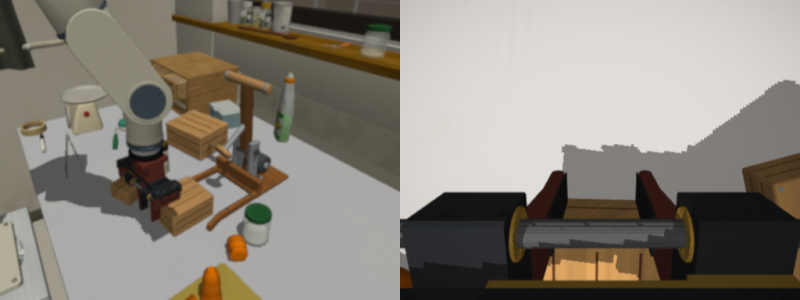

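View pics/side6.png

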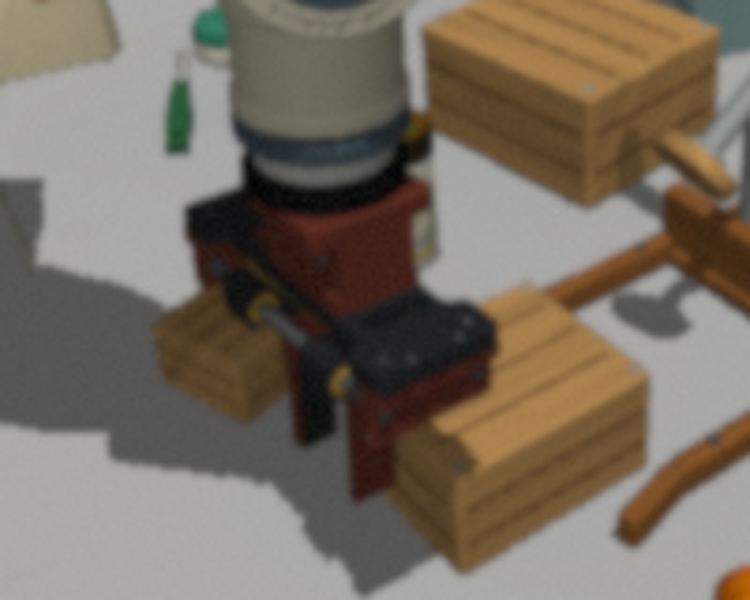

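Request:
arm_command --increments '[[[0,0,1.5],0],[[0,0,1.5],0],[[0,0,0.6],0],[[0,0,0],0]]'

```text
t: 8.45
ee_pos: [407.6, -122.6, 28.1]
orientation: [-2.071, -2.344, 0.069]
ft_force: [-0.0, -0.3, 0.8]
width: 43.7
```

Request:
arm_command --increments '[[[0,0.6,0],0],[[0,0.6,0],0],[[0,0.6,0],0],[[0,0.6,0],0],[[0,0.6,0],0]]'

```text
t: 8.95
ee_pos: [440.3, -119.0, 29.6]
orientation: [-2.073, -2.345, 0.068]
ft_force: [-3.3, -0.4, 2.1]
width: 44.3
```

Run:
```python
from h import *
a=get_image('side')[:,:,::-1]
cv2.imwrite('pics/side7.png',cv2.resize(a[150:310,100:300],(750,600),interpolation=2))
```

```text
(no output)
```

View pics/side7.png

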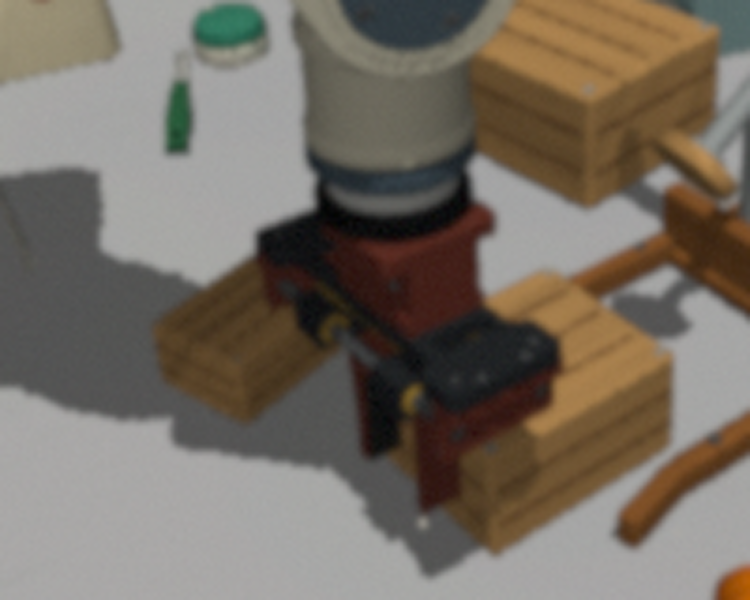

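The mould slides flat at about 3 N. I'll continue along the press axis.

Request:
arm_command --increments '[[[0,0.8,0],0],[[0,0.8,0],0],[[0,0.8,0],0],[[0,0.8,0],0],[[0,0.8,0],0],[[0,0.8,0],0],[[0,0.8,0],0]]'

```text
t: 9.7
ee_pos: [500.3, -111.3, 27.0]
orientation: [-2.072, -2.345, 0.069]
ft_force: [-3.9, -1.7, 2.2]
width: 43.9
```

Run:
```python
from h import *
a=get_image('side')[:,:,::-1];b=get_image('top')[:,:,::-1]
z=lambda a:cv2.resize(a,(400,400),interpolation=2)
cv2.imwrite('pics/m8.png',np.hstack([z(a[130:330,180:380]),z(b[100:300,180:380])]))
```

```text
(no output)
```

View pics/m8.png

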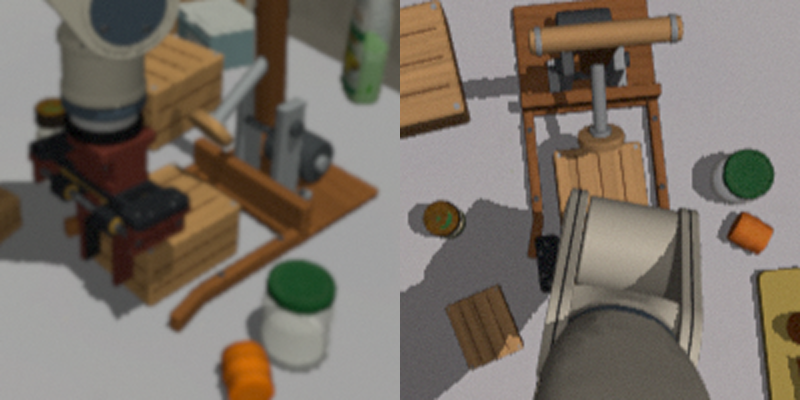

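Request:
arm_command --increments '[[[0,0.8,0],0],[[0,0.8,0],0],[[0,0.8,0],0],[[0,0.8,0],0],[[0,0.6,0],0]]'

```text
t: 10.3
ee_pos: [540.8, -106.3, 25.3]
orientation: [-2.072, -2.345, 0.069]
ft_force: [-3.2, -0.1, 3.1]
width: 43.9
```

Run:
```python
from h import *
a=get_image('side')[:,:,::-1];b=get_image('top')[:,:,::-1]
z=lambda a:cv2.resize(a,(400,400),interpolation=2)
cv2.imwrite('pics/m9.png',np.hstack([z(a[130:330,180:380]),z(b[100:300,180:380])]))
```

```text
(no output)
```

View pics/m9.png

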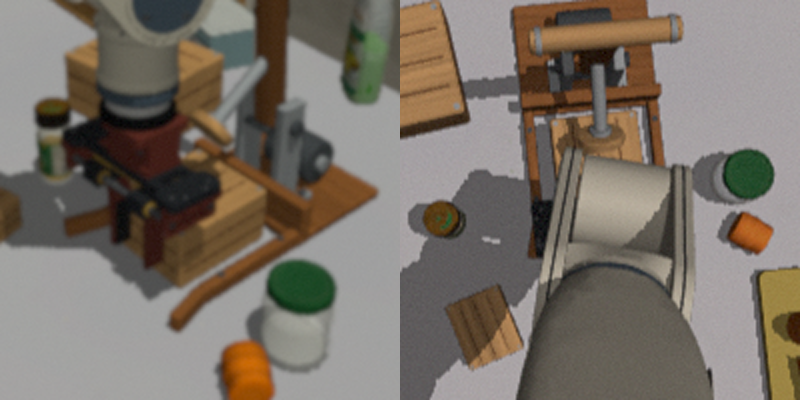

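Request:
arm_command --increments '[[[0,0.5,0],0],[[0,0.4,0],0],[[0,0.3,0],0]]'

```text
t: 10.7
ee_pos: [553.0, -104.7, 24.7]
orientation: [-2.071, -2.345, 0.069]
ft_force: [-2.0, 0.1, 1.9]
width: 44.2
```

Request:
arm_command --increments '[[[0,0.3,0],0],[[0,0.3,0],0]]'

```text
t: 10.9
ee_pos: [554.8, -103.8, 24.1]
orientation: [-2.067, -2.338, 0.078]
ft_force: [-16.5, -2.8, 13.8]
width: 43.9
```

The force jumped to 16 N, so the mould is on the stop. I'll back off straight away and inspect.

Request:
arm_command --increments '[[[0,-0.4,0],0],[[0,-1.0,0],0],[[0,-2.0,0],0],[[0,-3.5,0],0],[[0,-3.5,0],0],[[0,-3.5,0],0],[[0,-2.5,-1],0],[[0,0,-3],0],[[0,0,-3],0],[[0,0,0],0]]'

```text
t: 11.9
ee_pos: [388.6, -122.4, 103.4]
orientation: [-2.072, -2.343, 0.07]
ft_force: [-0.1, -0.2, 0.6]
width: 43.8
```

Run:
```python
from h import *
print(get_obs()['ee_pos'])
a=get_image('side')[:,:,::-1];b=get_image('top')[:,:,::-1]
cv2.imwrite('pics/top10.png',b);cv2.imwrite('pics/side10.png',a)
cv2.imwrite('pics/top10z.png',cv2.resize(b[110:230,220:340],(600,600),interpolation=2))
cv2.imwrite('pics/side10z.png',cv2.resize(a[150:310,200:400],(750,600),interpolation=2))
```

```text
[ 388.64132795 -122.38917177  103.41069978]
```

View pics/top10z.png

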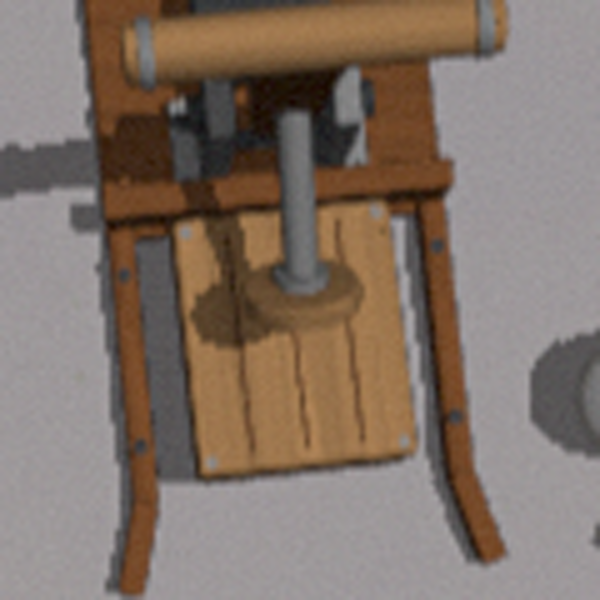

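View pics/side10z.png

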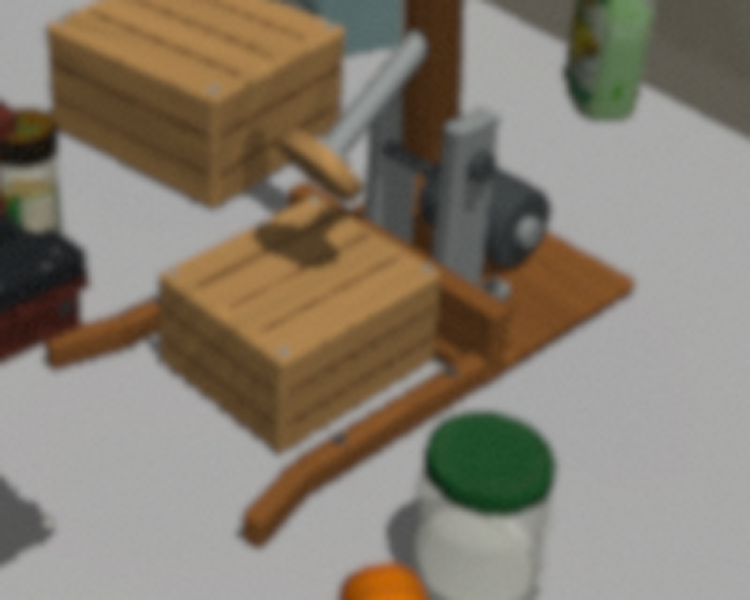

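Run:
```python
from h import *
c=cam('top');s=cam('side')
T=lambda u,v:(220+u/5,110+v/5)
S=lambda u,v:(200+u*4/15,150+v*4/15)
P={}
for n,uv,z in [('RL',(172,218),70),('RR',(388,200),70),('FL',(202,476),70),('FR',(414,455),70),('SL',(107,219),55),('SR',(450,189),55)]:
    P[n]=onz(c,T(*uv),z); print(n,P[n].round(1))
for a,b in [('RR','RL'),('FR','FL'),('SR','SL')]:
    d=P[b]-P[a]; print(a,b,np.degrees(np.arctan2(-d[0],d[1])).round(2))
for a,b in [('FL','RL'),('FR','RR')]:
    d=P[b]-P[a]; print(a,b,np.degrees(np.arctan2(d[1],d[0])).round(2),np.linalg.norm(d))
n=np.array([.9936,.113,0]); print('proj along press', {k:round(float(v@n),1) for k,v in P.items()})
for n_,uv,z in [('RR',(437,268),70),('FR',(280,357),70),('FL',(160,287),70),('FRbot',(280,450),0),('FLbot',(162,345),0)]:
    p=onz(s,S(*uv),z); print('side',n_,p.round(1), round(float(p@n),1))
```

```text
RL [689.6 -32.6  70. ]
RR [ 699.6 -140.8   70. ]
FL [560.5 -48.4  70. ]
FR [ 571.7 -153.3   70. ]
SL [6.914e+02 2.000e-01 5.500e+01]
SR [ 708.2 -173.9   55. ]
RR RL 5.27
FR FL 6.1
SR SL 5.51
FL RL 6.95 130.0736082612599
FR RR 5.58 128.4856032299849
proj along press {'RL': 681.5, 'RR': 679.2, 'FL': 551.5, 'FR': 550.8, 'SL': 687.1, 'SR': 684.1}
side RR [ 700.2 -138.5   70. ] 680.1
side FR [ 575.6 -152.7   70. ] 554.7
side FL [554.9 -63.4  70. ] 544.1
side FRbot [ 578.3 -151.6    0. ] 557.5
side FLbot [572.2 -35.4   0. ] 564.5
```

The fit against the stop needs a closer look, because the measurements leave about a 5 mm ambiguity.

Run:
```python
import cv2,numpy as np
a=cv2.imread('pics/top10.png')[140:170,238:314]; b=cv2.imread('pics/side10.png')[195:255,270:350]
cv2.imwrite('pics/z1.png',cv2.resize(a,(760,300),interpolation=cv2.INTER_CUBIC))
cv2.imwrite('pics/z2.png',cv2.resize(b,(800,600),interpolation=cv2.INTER_CUBIC))
```

```text
(no output)
```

View pics/z1.png

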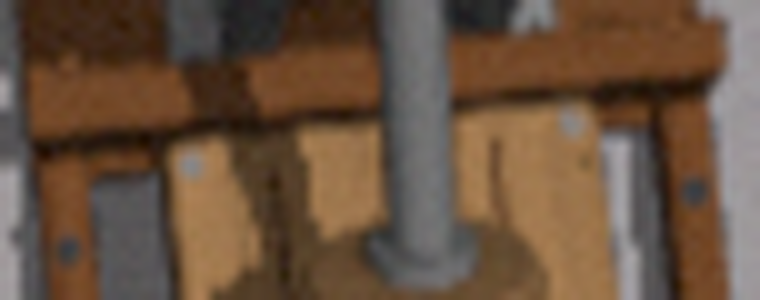

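View pics/z2.png

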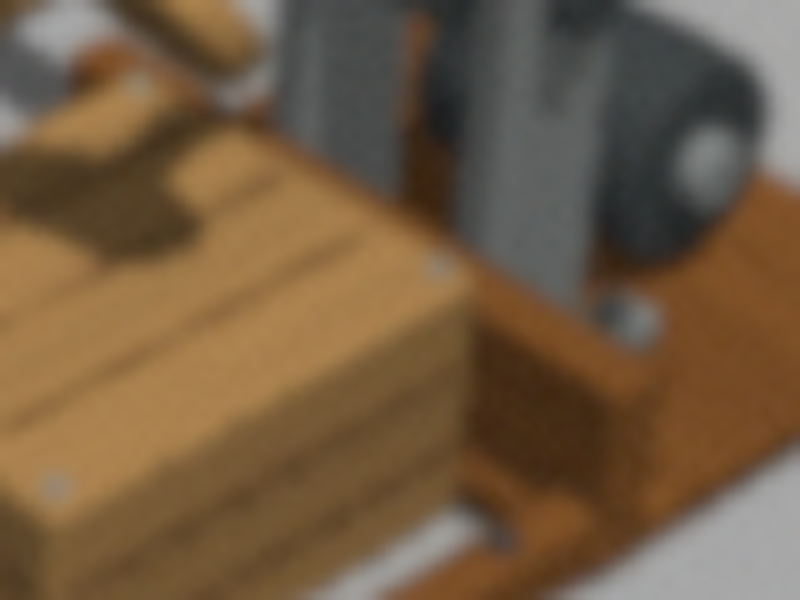

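Run:
```python
from h import *
c=cam('top');s=cam('side')
n=np.array([.9936,.113,0])
T=lambda u,v:(238+u/10,140+v/10)
S=lambda u,v:(270+u/10,195+v/10)
def p(nm,q): print(nm,q.round(1),round(float(q@n),1))
for uv in [(30,142),(720,83)]: p('T stop top edge z55',onz(c,T(*uv),55))
for uv in [(95,178),(645,126)]: p('T stop foot z0',onz(c,T(*uv),0))
for uv in [(168,137),(595,101)]: p('T mould z70',onz(c,T(*uv),70))
for uv in [(480,308),(605,390)]: p('S stop top edge z55',onz(s,S(*uv),55))
for uv in [(470,282),(180,75)]: p('S mould z70',onz(s,S(*uv),70))
p('S mould RR bottom',onz(s,S(460,495),0))
p('S mould FRb',onz(s,(200+280*4/15,150+450*4/15),0))
for z in (112,135,158): p('foot front',onz(c,(220+305/5,110+330/5),z))
```

```text
T stop top edge z55 [690.4   1.2  55. ] 686.1
T stop top edge z55 [ 707.  -173.9   55. ] 682.8
T stop foot z0 [690.2 -14.9   0. ] 684.1
T stop foot z0 [ 705.4 -161.3    0. ] 682.6
T mould z70 [689.4 -33.6  70. ] 681.2
T mould z70 [ 699.4 -140.6   70. ] 679.0
S stop top edge z55 [ 706.6 -137.9   55. ] 686.5
S stop top edge z55 [ 709.4 -175.2   55. ] 685.0
S mould z70 [ 696.8 -143.9   70. ] 676.1
S mould z70 [694.6 -43.5  70. ] 685.3
S mould RR bottom [ 707.5 -136.6    0. ] 687.5
S mould FRb [ 578.3 -151.6    0. ] 557.5
foot front [628.6 -96.4 112. ] 613.7
foot front [625.8 -94.8 135. ] 611.1
foot front [623.  -93.2 158. ] 608.5
```

The images suggest a gap of 0–4 mm, within the calibration error. Pushing again is cheap, so I'll lower, press gently again, and take a picture while pressing.

Request:
arm_command --increments '[[[0,0,3],0],[[0,0,3],0],[[0,0,1.0],0],[[0,3,0],0],[[0,3,0],0],[[0,3,0],0],[[0,2.5,0],0],[[0,1.5,0],0],[[0,0,0],0]]'

```text
t: 12.9
ee_pos: [512.0, -105.2, 10.3]
orientation: [-2.062, -2.334, 0.079]
ft_force: [-0.2, 0.1, -0.7]
width: 43.8
```

Request:
arm_command --increments '[[[-0.3,0.8,-0.8],0],[[0,1.0,-0.3],0],[[0,0.8,-0.1],0],[[0,0.5,0],0]]'

```text
t: 13.3
ee_pos: [541.8, -103.9, 19.1]
orientation: [-2.059, -2.329, 0.083]
ft_force: [0.7, -0.0, -0.2]
width: 44.0
```

Request:
arm_command --increments '[[[0,0.4,0],0],[[0,0.3,0],0],[[0,0.3,0],0]]'

```text
t: 13.6
ee_pos: [552.5, -102.7, 18.6]
orientation: [-2.059, -2.329, 0.083]
ft_force: [-0.7, 1.0, -0.9]
width: 44.0
```

Request:
arm_command --increments '[[[0,0.3,0],0],[[0,0.4,0],0]]'

```text
t: 13.8
ee_pos: [553.2, -101.8, 17.8]
orientation: [-2.053, -2.32, 0.095]
ft_force: [-17.5, -2.1, 14.4]
width: 44.1
```

Run:
```python
from h import *
print(get_obs()['ft_force'])
a=get_image('side')[:,:,::-1];b=get_image('top')[:,:,::-1]
cv2.imwrite('pics/top11.png',b);cv2.imwrite('pics/side11.png',a)
z=lambda a:cv2.resize(a,(400,300),interpolation=cv2.INTER_CUBIC)
A=cv2.imread('pics/top10.png');B=cv2.imread('pics/side10.png')
w=np.hstack([z(A[135:180,240:300]),z(b[135:180,240:300])]);v=np.hstack([z(B[195:255,270:350]),z(a[195:255,270:350])])
cv2.imwrite('pics/m11.png',np.vstack([w,v]))
```

```text
[-17.49878374  -2.07021187  14.36702951]
```

View pics/m11.png

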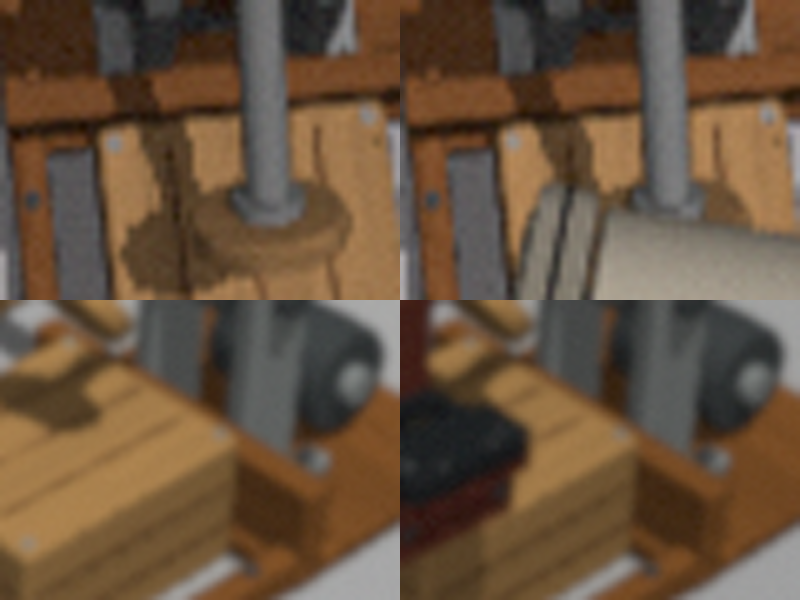

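Pressing with 17 N moved the mould by nothing visible between the two pictures. Sliding it took only about 3 N, so it is hard on the stop. I'll retreat clear.

Request:
arm_command --increments '[[[0,-0.4,0],0],[[0,-1.0,0],0],[[0,-2.0,0],0],[[0,-3.5,0],0],[[0,-3.5,0],0],[[0,-3.5,-0.5],0],[[0,-2.0,-1],0],[[0,0,-3],0],[[0,0,-3.5],0],[[0,0,-3.5],0],[[0,0,-3.5],0],[[0,0,0],0],[[0,0,0],0],[[0,0,0],0]]'

```text
t: 15.3
ee_pos: [394.2, -117.8, 183.3]
orientation: [-2.054, -2.32, 0.093]
ft_force: [-0.1, -0.6, 0.0]
width: 43.8
```

Run:
```python
from h import *
o=get_obs();print(o['t'],o['ee_pos'],o['ft_force'])
a=get_image('side')[:,:,::-1];b=get_image('top')[:,:,::-1]
cv2.imwrite('pics/m12.png',cv2.resize(np.hstack([a,b]),(800,300),interpolation=cv2.INTER_AREA))
for n,x in(('top',b),('side',a)):
    d=cv2.absdiff(x,cv2.imread(f'pics/{n}10.png')); r=(slice(110,230),slice(220,340)) if n=='top' else (slice(195,255),slice(270,350))
    print(n,d[r].mean(),(d[r].max(2)>50).sum())
```

```text
15.3 [ 394.18072597 -117.75953172  183.3025346 ] [-0.12887287 -0.6365394   0.02322742]
top 2.6506481481481483 0
side 1.4211805555555554 0
```

View pics/m12.png

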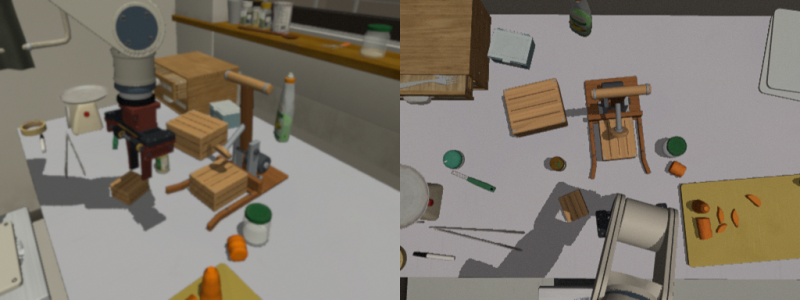

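The beam is up, the mould is home between the guides, the jars and carrot are where they were, and the tool is clear. I'm handing the job in.

Run:
```python
from workcell import *
print(close_job())
```

```text
the job is handed in; nothing more can be done
None
```

I pushed the beam up with the shut fingers on the front of the grip bar, following its arc, until it went on by itself to its stop. Then I slid the middle-sized mould between the guides, using the two partly open fingers on its front face, until it met the back stop.

**Checks that agreed:**
- **Mould:** sliding it took about 3 N, and a second press at about 17 N moved it by nothing visible in the pictures.
- **Final pictures:** the beam is still up, and the jars and carrot look undisturbed. The arm is clear with about zero force, at roughly 15 s.

**Checks that disagreed:**
- **Gap at the stop:** ray-casting left up to about 4 mm of apparent gap between the mould and the stop. That is a little over the 2 mm calibration figure plus edge-reading error. I trusted the hard contact instead.
- **Tool tilt:** the tool drifted about 3° out of vertical during the pushes, with the tips leaning toward the robot. The mould still looked flat in the pictures.

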